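Find the chair castor with bearing play

TASK

One of the three office-chair castors held wheel-up in the bench stands has a worn bearing: find it by rocking the wheels by the upper rim, first to the left until it comes up firm and then to the right until it comes up firm, pausing a moment on each side and pushing gently (5 to 8 N is plenty, never above 12 N) so that no mount is strained. Leave the wheel that has play leaning to the right so that the play shows. Then stand the aluminium marker post upright in the cup in front of that castor and let go, leaving the loose things around where they are.

Things in the scene. Friction and masses are not known exactly. Their poses are not given: they have to be found in the camera images.
- stand_a: one of three alike grey bench stands that change places, fixed to the desk; base plate 170 x 80 x 10 mm, origin at the centre of its underside; x runs away from the robot, y to the left. At x = +50 mm a vice holds a chair castor wheel-up in a steel fork (48 mm wide over the axle nuts, none of it above z = 107 mm); at x = -55 mm is the marker's cup. Exactly one of the three wheels is worn
- rim_a (a point): top of the wheel on stand_a, mid tread, 135.5 mm above the desk; z up along the wheel, y along its axle (stand's y). Wheel 75 mm in diameter, 24 mm wide, edges rounded 4 mm, axle 98 mm above the desk
- cup_a (a point): centre of the cup floor on stand_a, 11 mm above the desk; cup 46 mm inner diameter, 54 mm outer, wall 8 mm above its floor
- wheel_a (a joint): rocking of the wheel of stand_a in its fork, rad, about the stand's x axis at axle height; 0 upright, positive with the top leaning left (+y). A sound wheel moves at most about 0.01 either way; a worn one over 0.12 to each side, with 1 to 2 N at the rim, then comes up firm; it stays where left
- fork_a (a joint): springy give of the mount of stand_a, rad, pivot 35 mm above the desk under the fork, positive to the left; springs back to 0. 25 N m per rad, about 0.3 mm per newton at the upper rim; beyond 0.05 (12 N at the wheel's top, 15 N at 120 mm above the desk) it is strained
- stand_b: one of three alike grey bench stands that change places, fixed to the desk; base plate 170 x 80 x 10 mm, origin at the centre of its underside; x runs away from the robot, y to the left. At x = +50 mm a vice holds a chair castor wheel-up in a steel fork (48 mm wide over the axle nuts, none of it above z = 107 mm); at x = -55 mm is the marker's cup. Exactly one of the three wheels is worn
- rim_b (a point): top of the wheel on stand_b, mid tread, 135.5 mm above the desk; z up along the wheel, y along its axle (stand's y). Wheel 75 mm in diameter, 24 mm wide, edges rounded 4 mm, axle 98 mm above the desk
- cup_b (a point): centre of the cup floor on stand_b, 11 mm above the desk; cup 46 mm inner diameter, 54 mm outer, wall 8 mm above its floor
- wheel_b (a joint): rocking of the wheel of stand_b in its fork, rad, about the stand's x axis at axle height; 0 upright, positive with the top leaning left (+y). A sound wheel moves at most about 0.01 either way; a worn one over 0.12 to each side, with 1 to 2 N at the rim, then comes up firm; it stays where left
- fork_b (a joint): springy give of the mount of stand_b, rad, pivot 35 mm above the desk under the fork, positive to the left; springs back to 0. 25 N m per rad, about 0.3 mm per newton at the upper rim; beyond 0.05 (12 N at the wheel's top, 15 N at 120 mm above the desk) it is strained
- stand_c: one of three alike grey bench stands that change places, fixed to the desk; base plate 170 x 80 x 10 mm, origin at the centre of its underside; x runs away from the robot, y to the left. At x = +50 mm a vice holds a chair castor wheel-up in a steel fork (48 mm wide over the axle nuts, none of it above z = 107 mm); at x = -55 mm is the marker's cup. Exactly one of the three wheels is worn
- rim_c (a point): top of the wheel on stand_c, mid tread, 135.5 mm above the desk; z up along the wheel, y along its axle (stand's y). Wheel 75 mm in diameter, 24 mm wide, edges rounded 4 mm, axle 98 mm above the desk
- cup_c (a point): centre of the cup floor on stand_c, 11 mm above the desk; cup 46 mm inner diameter, 54 mm outer, wall 8 mm above its floor
- wheel_c (a joint): rocking of the wheel of stand_c in its fork, rad, about the stand's x axis at axle height; 0 upright, positive with the top leaning left (+y). A sound wheel moves at most about 0.01 either way; a worn one over 0.12 to each side, with 1 to 2 N at the rim, then comes up firm; it stays where left
- fork_c (a joint): springy give of the mount of stand_c, rad, pivot 35 mm above the desk under the fork, positive to the left; springs back to 0. 25 N m per rad, about 0.3 mm per newton at the upper rim; beyond 0.05 (12 N at the wheel's top, 15 N at 120 mm above the desk) it is strained
- marker_grip (a point): centre of the grip of the marker, a loose upright aluminium pawn-like post 112 mm tall, 120 g: round foot 34 mm in diameter and 10 mm thick, thin stem of 12 mm, and at the top a cylinder grip 20 mm in diameter and 30 mm tall whose centre (this point) is 97 mm above its underside
- tape_roll: bystander: roll of brown tape 94 x 92 x 48 mm, loose, leave alone
- usb_adapter: bystander: small white USB adapter 86 x 22 x 15 mm, loose, leave alone
- vial: bystander: small white vial 24 mm in diameter, 56 mm tall, loose, leave alone
- carton: bystander: small flat white carton 50 x 85 x 22 mm, loose, leave alone
- marker: the marker itself, origin at the centre of its underside, z axis up along the post
Not all that is in view belongs to the job. Of the things that look like the marker, the smallest one is meant.

How it is judged:
By the outcome, as a careful person would: the job done as asked, in the order asked, and still so for the second after the job is handed in, with the robot touching nothing.
It also fails if it takes over 72 s, if anything falls off the work surface, if the arm or the gripper's body presses on something with over 40 N, if the wrist force passes 120 N, or if a joint passes its speed limit or range.

ROBOT

A 6-joint arm with a two-finger parallel gripper is mounted at the origin on a cart in front of the work surface, level with it; the furniture and walls round the work are solid. World frame = base frame: x ahead of the robot, y to its left, z up, the work surface at z = 0. Lengths are in m, angles in rad, forces in N, time in s.
With the tool pointing down it reaches from about 0.375 to 0.975 m from the base axis. Payload 3.8 kg.
Tool frame: the origin (TCP) lies midway between the tips of the shut fingers; the grasp point (between the pads) lies 19 mm behind it; z points along the fingers, y is the direction in which the jaws open and shut (so a half turn about z gives the same grasp; the last joint's range is limited). The gripper opens to 85 mm and grips with 20 to 120 N. Pads are 22 mm wide; open, the fingers measure 114 mm over their backs; the gripper's body (76 mm by 85 mm) begins 54 mm behind the grasp point. The pads swing forward as they close: fully open they stand 13 mm farther back than shut.
Start: joints at [1.269, 0.264, 1.604, -0, 1.274, -0.037], TCP at [0.177, 0.651, 0.231] pointing down, gripper open.
Joint ranges: [-2.63, 2.63], [-0.94, 2.18], [0.31, 2.57], [-1.31, 4.45], [0, 2.66], [-2.55, 2.55]. Speed limits (rad/s): [2.57, 2.57, 3.14, 3.14, 3.14, 3.14].

INTERFACE

Orientations are given as a rotation vector (axis times angle).
In Python, from workcell import bot gives the robot as it stands.
- The arm moves only by the tool arm_command, never from a script. Its argument "targets" is text: rows parted by semicolons, each of 7 numbers parted by spaces: the shift along the tool's x, y, z in mm, then the turn, a rotation vector about the tool's x, y, z in degrees, then the opening, from 0 (shut) to 1 (fully open). A call has 1 to 10 rows; each row is the pose to reach, as a shift and turn from the pose commanded when the call began, along the tool's axes at that moment; what a row does not reach only later rows make up. A row lasts 1/12 s, in which the tool goes at most 41.7 mm and 7.16 degrees, less where a joint would pass 70% of its speed; a pose out of reach is approached as far as the arm can. A call with a gripper value outside its range is refused whole. The fingers move at their own pace and stop on an object; "newtons" is the grip in N (left out, the last holds). Time passes only in rows, so rows that repeat a pose let the fingers close. It gives the time, the measured TCP pose, the force and the opening at its end, in the units of the state.
- bot.read_state(): the state, without advancing time (a new reading comes with each control period).
- bot.read_camera(name): name is "side" or "top"; returns (picture, depth): 384x512x3 uint8, blue, green, red; 384x512 float32, m along the optical axis (not along the pixel's ray), 0 where there is no reading.
- bot.camera_params(name): a dict with "fov_y" (degrees; the focal length in pixels is half the picture's height over the tangent of half this angle, whatever the lens; pixels are square), "cx", "cy" (the principal point, pixels), "xyz" and "rotation" of the camera in the world. Camera axes: x right, y up, looking along -z (the intrinsics and any distortion apply to the point x, -y, -z); pixel columns grow to the right and rows downward; lengths in m; the calibration is good to about 2 mm. A picture is of the moment at which its call begins. camera_params takes no time and is no camera call.
- bot.finish_job(): hands the job in, once; it reports no verdict.
The state is a dict: "time": time; "q": joint angles; "joint_vel": joint speeds; "joint_torque": joint torques, N m; "tool_pos": TCP position; "tcp_rot": TCP orientation; "wrist_force": force on the tool from outside, world axes, zero at the start; "torque": the same for the moment, N m; "width": opening from 0.0 (shut) to 1.0 (fully open).
Only numpy, scipy, OpenCV 4.12 (cv2) and the standard library are available. Lean on these libraries where they do the work, as an engineer would, in place of code of your own. Each camera call takes 0.05 s, during which the arm holds its last target.

## Working session

There is one attempt and no reset: what is moved stays moved. The work goes in short steps, Python scripts to look and compute and a tool call to move; the robot and the scene stay as the last step left them, time stands still between calls to the robot, and variables do not carry over. Pictures are saved under pics/ and viewed, and the job is handed in when it is done.

Besides the shell and the picture viewer there is one more tool, called after "Call:" as a command line: name --argument value ..., lists and objects as JSON in quotes. arm_command: Moves the arm, as the interface text tells. Its arguments: {"type":"object","properties":{"targets":{"type":"string"},"newtons":{"type":"number"}},"required":["targets"]}

```bash
mkdir -p pics; ls; cat > h.py <<'E'
import numpy as np,cv2
from workcell import bot
def params(n):
    p=bot.camera_params(n); f=192/np.tan(np.radians(p['fov_y'])/2); return p,f
E
python3 - <<'E'
from h import *
for n in('top','side'):
    im,d=bot.read_camera(n); cv2.imwrite(f'pics/{n}0.png',im); np.save(f'{n}0.npy',d); p,f=params(n); print(n,p,f,(d>0).mean(), d.min(),d.max())
print(bot.read_state())
E
```

```text
pics
top {'fov_y': 46.092080691018054, 'cx': 246.98426387568665, 'cy': 196.58621829451394, 'xyz': array([ 2.66953000e-01, -7.03413019e-05,  1.63850707e+00]), 'rotation': array([ 0.12247517, -0.14962699, -1.54866864])} 451.3150056783178 0.9961751302083334 0.0 2.644045
side {'fov_y': 51.49566665791734, 'cx': 254.38563791447757, 'cy': 189.13419573025558, 'xyz': array([-0.04757816, -0.86496475,  0.59359825]), 'rotation': array([ 1.10253773, -0.33497091, -0.53174986])} 398.09566941711915 0.99609375 0.0 3.9198303
{'time': 0.1, 'q': array([ 1.26909982e+00,  2.64654517e-01,  1.60529692e+00, -2.24471996e-05,
        1.27370502e+00, -3.68842373e-02]), 'joint_vel': array([-0.00044172, -0.00163626, -0.00278732, -0.00089451,  0.00031205,
        0.00066193]), 'joint_torque': array([-2.06367558e-04, -5.16717911e+01, -3.68587518e+01, -1.33680073e-04,
        6.46358239e-03, -2.19690911e-06]), 'tool_pos': array([0.17645971, 0.65081068, 0.23007011]), 'tcp_rot': array([-0.41469821, -3.11377067,  0.00320082]), 'wrist_force': array([ 0.40538251, -0.32226276,  0.09124544]), 'torque': array([-0.02801029,  0.04019906,  0.00310017]), 'width': 0.9995645377813754}
```

View pics/top0.png

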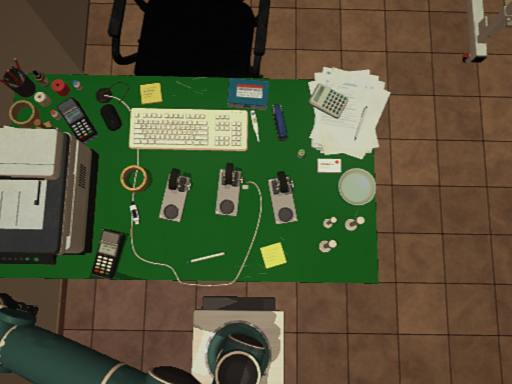

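View pics/side0.png

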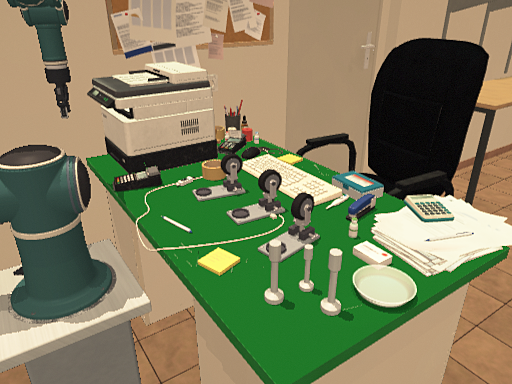

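```bash
cat >> h.py <<'E'
from scipy.spatial.transform import Rotation as R
def cloud(n,d):
    p,f=params(n); v,u=np.mgrid[0:384,0:512]
    c=np.stack([(u-p['cx'])/f*d,-(v-p['cy'])/f*d,-d],-1)
    return c@R.from_rotvec(p['rotation']).as_matrix().T+p['xyz']
def proj(n,P):
    p,f=params(n); c=(np.atleast_2d(P)-p['xyz'])@R.from_rotvec(p['rotation']).as_matrix()
    return np.stack([p['cx']-f*c[:,0]/c[:,2],p['cy']+f*c[:,1]/c[:,2]],-1)
def ray(n,uv,z):
    p,f=params(n); uv=np.atleast_2d(uv).astype(float)
    c=np.stack([(uv[:,0]-p['cx'])/f,-(uv[:,1]-p['cy'])/f,-np.ones(len(uv))],-1)@R.from_rotvec(p['rotation']).as_matrix().T
    return p['xyz']+c*((z-p['xyz'][2])/c[:,2])[:,None]
E
python3 - <<'E'
from h import *
for n in('top','side'):
    im=cv2.imread(f'pics/{n}0.png'); d=np.load(f'{n}0.npy'); P=cloud(n,d)
    hsv=cv2.cvtColor(im,cv2.COLOR_BGR2HSV)
    g=(abs(hsv[...,0].astype(int)-60)<10)&(hsv[...,1]>200)
    print(n,g.sum(),np.percentile(P[g][:,2],[1,10,50,90,99]))
    # plane residual map
    for lo in range(0,512,64):
        m=np.zeros_like(g); m[:,lo:lo+64]=1; q=g&m
        if q.sum()>50: print(lo, q.sum(), np.median(P[q][:,2]))
im=cv2.imread('pics/top0.png'); c=cv2.resize(im[150:270,110:390],None,fx=2.8,fy=2.8,interpolation=cv2.INTER_CUBIC); cv2.imwrite('pics/topc.png',c)
im=cv2.imread('pics/side0.png'); c=cv2.resize(im[140:330,180:400],None,fx=3,fy=3,interpolation=cv2.INTER_CUBIC); cv2.imwrite('pics/sidec.png',c)
E
```

```text
top 629 [-0.19842312 -0.00674303 -0.00151105  0.0040101   0.00786874]
0 217 -0.0018502976267005256
64 125 -0.002194906039524769
128 203 -0.0009766840780771613
192 55 -0.0019834249206209797
side 2369 [-2.69261771e-02 -1.68670519e-03 -4.23861157e-05  1.53041271e-03
  3.31989749e-03]
64 55 -1.5817592322386886e-05
128 368 0.00014732205422307576
192 533 0.0001092138770958373
256 626 6.399021453462606e-05
320 467 -0.00019524101068890687
384 225 -0.0003183074953558851
448 95 -0.00021173641363658735
```

View pics/topc.png

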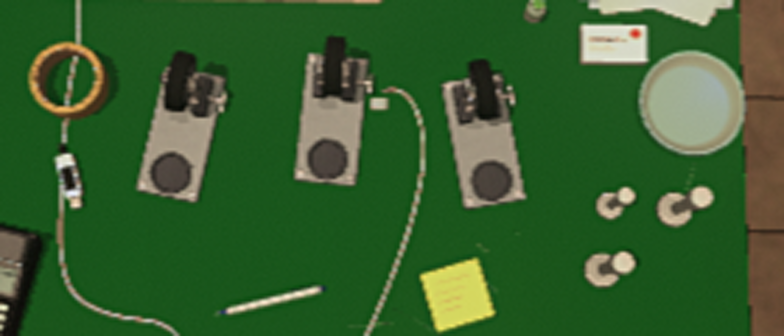

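View pics/sidec.png

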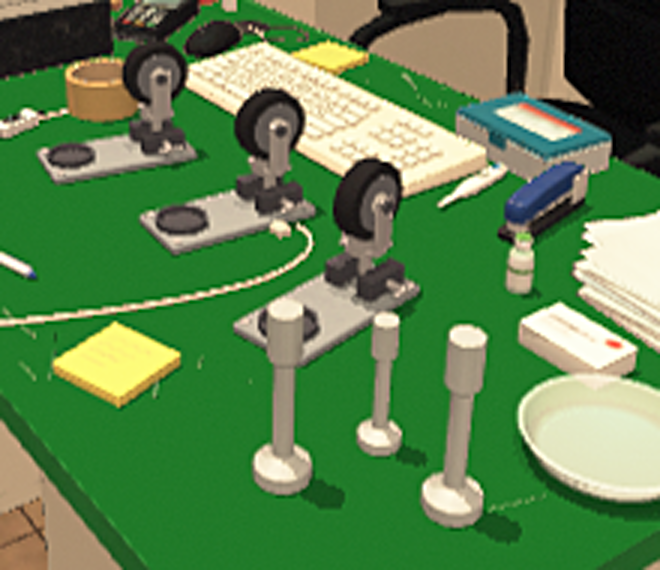

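Candidates for the marker: side px (275,270), (308,262), (335,280), which are top px (324,246), (328,223), (351,224). The one at side (308,262) / top (328,223) is visibly the smallest in the enlarged crop. I'll confirm it by height and diameter from depth.

```bash
python3 - <<'E'
from h import *
ds={n:np.load(f'{n}0.npy') for n in('top','side')}; P={n:cloud(n,ds[n]) for n in ds}
I={n:cv2.imread(f'pics/{n}0.png') for n in ds}
hsv={n:cv2.cvtColor(I[n],cv2.COLOR_BGR2HSV) for n in ds}
# overall desk offset, non saturated = object
n='top'; g=(abs(hsv[n][...,0].astype(int)-60)<12)&(hsv[n][...,1]>120); box=np.zeros(g.shape,bool); box[150:280,110:380]=1
print('desk top', np.median(P[n][g&box][:,2]))
obj=((~g)&box).astype(np.uint8)
k,l,st,ce=cv2.connectedComponentsWithStats(obj,connectivity=4)
for i in range(1,k):
    if st[i][4]>40: 
        q=P[n][l==i]; print(i,st[i],ce[i].round(1),np.percentile(q,[2,98],axis=0).round(3).tolist())
n='side'; g=(abs(hsv[n][...,0].astype(int)-60)<12)&(hsv[n][...,1]>120)
for name,(u,v,w) in dict(A=(274,270,16),B=(308,270,14),C=(333,280,16)).items():
    m=np.zeros(g.shape,bool); m[v-40:v+45,u-w:u+w]=1
    q=P[n][m&~g]; 
    for lo in(0.003,.03,.06,.08,.1,.12,.14,.16):
        s=q[(q[:,2]>lo)&(q[:,2]<lo+.015)]
        if len(s)>4: print(name,lo,len(s),np.median(s,0).round(4),np.ptp(s,0).round(3))
E
```

```text
desk top -0.0006248358155992451
1 [120 150  59 130 858] [137.2 201.4] [[0.273, 0.226, -0.007], [0.691, 0.427, 0.052]]
2 [186 150  61   2  70] [219.1 150.1] [[0.726, -0.014, -0.005], [0.732, 0.2, 0.009]]
3 [297 150   8   8  56] [300.6 153.5] [[0.704, -0.239, -0.005], [0.733, -0.208, 0.063]]
4 [317 150  55  10 300] [347.1 152.6] [[0.692, -0.48, -0.006], [0.734, -0.292, 0.082]]
5 [ 338  150   42  130 1676] [363.  191.4] [[0.323, -0.743, -0.722], [0.921, -0.365, 0.026]]
6 [317 158  25  16 372] [329.  165.1] [[0.65, -0.377, -0.005], [0.709, -0.283, 0.031]]
7 [ 215  163   29   54 1102] [228.2 191.2] [[0.487, -0.003, -0.002], [0.648, 0.086, 0.135]]
8 [ 158  169   34   54 1118] [174.4 196.3] [[0.462, 0.188, -0.002], [0.622, 0.286, 0.136]]
9 [ 267  171   31   54 1100] [282.2 198.8] [[0.461, -0.201, -0.002], [0.621, -0.107, 0.135]]
10 [234 181  28  99 234] [252.  229.2] [[0.259, -0.078, -0.007], [0.61, 0.008, 0.013]]
12 [344 216  21  15 200] [353.5 223. ] [[0.437, -0.454, -0.005], [0.483, -0.381, 0.151]]
13 [323 217  14  12 114] [329.2 222. ] [[0.446, -0.355, -0.006], [0.482, -0.304, 0.117]]
1
[... 708 characters left out ...]
.1454] [0.025 0.025 0.007]
B 0.003 378 [ 0.556  -0.1862  0.0104] [0.197 0.265 0.015]
B 0.03 70 [ 0.5785 -0.1725  0.0328] [0.154 0.169 0.014]
B 0.06 31 [ 0.4604 -0.3223  0.068 ] [0.012 0.011 0.014]
B 0.08 44 [ 0.4583 -0.3253  0.089 ] [0.017 0.015 0.013]
B 0.1 73 [ 0.4603 -0.3229  0.1105] [0.019 0.018 0.014]
C 0.003 214 [ 0.4498 -0.4122  0.0139] [0.043 0.043 0.015]
C 0.03 43 [ 0.454  -0.4071  0.038 ] [0.015 0.014 0.014]
C 0.06 50 [ 0.4544 -0.4073  0.068 ] [0.014 0.014 0.015]
C 0.08 48 [ 0.4553 -0.4072  0.0884] [0.015 0.012 0.014]
C 0.1 48 [ 0.4525 -0.4102  0.1101] [0.02  0.022 0.014]
C 0.12 80 [ 0.4517 -0.4113  0.1274] [0.023 0.022 0.015]
C 0.14 97 [ 0.4571 -0.405   0.1452] [0.027 0.024 0.008]
```

Marker B is confirmed: its top is at about 0.112 m, while the others stand near 0.15 m. Next come the stand poses.

```bash
cat > stands.py <<'E'
from h import *
ds={n:np.load(f'{n}0.npy') for n in('top','side')}; P={n:cloud(n,ds[n]) for n in ds}
hsv={n:cv2.cvtColor(cv2.imread(f'pics/{n}0.png'),cv2.COLOR_BGR2HSV) for n in ds}
C={'L':(0.545,0.235),'M':(0.57,0.04),'R':(0.545,-0.155)}
for k,(cx,cy) in C.items():
    for n in ds:
        p=P[n]; near=(np.hypot(p[...,0]-cx,p[...,1]-cy)<.12)
        sat=hsv[n][...,1]; grey=(sat<100)
        m=near&(p[...,2]>.003)&(p[...,2]<.02)&grey
        if n=='top': m=m&(p[...,2]>.0)
        mm=cv2.morphologyEx(m.astype(np.uint8),cv2.MORPH_OPEN,np.ones((3,3)))
        l=cv2.connectedComponentsWithStats(mm)
        i=1+np.argmax(l[2][1:,4]); mm=l[1]==i
        v,u=np.nonzero(mm); XY=ray(n,np.stack([u,v],1),.010)[:,:2]
        (c,s,a)=cv2.minAreaRect((XY*1000).astype(np.float32)); print(k,n,'plate',np.round(c,1),np.round(s,1),round(a,2))
        w=near&(p[...,2]>.112)&(p[...,2]<.15); q=p[w]
        if len(q)>5:
            (c,s,a)=cv2.minAreaRect((q[:,:2]*1000).astype(np.float32)); print('   wheel',len(q),np.round(c,1),np.round(s,1),round(a,2), q[:,2].max().round(4), 'mean',q.mean(0).round(4))
        # cup dark: 
        dk=near&(hsv[n][...,2]<75)&(hsv[n][...,1]<100)&(p[...,0]<cx-.02)&(p[...,2]<.03)
        v,u=np.nonzero(dk)
        if len(u)>20:
            XY=ray(n,np.stack([u,v],1),.011); (c,s,a)=cv2.minAreaRect((XY[:,:2]*1000).astype(np.float32)); print('   cup',len(u),np.round(c,1),np.round(s,1), (XY.mean(0)*1000).round(1))
E
python3 stands.py
```

```text
L top plate [518.  245.6] [ 80.9 112.6] 78.89
   wheel 146 [596.2 231.6] [67.8 34.8] 0.93 0.1418 mean [0.5929 0.2311 0.1276]
   cup 65 [487.  243.2] [68.5 53.6] [490.9 248.4  11. ]
L side plate [546.2 237.6] [ 95.8 169.1] 78.67
   wheel 135 [596.9 228.4] [25.4 67.5] 76.74 0.1379 mean [0.5924 0.2245 0.1238]
   cup 39 [501.2 260.4] [56.5 47.8] [497.4 256.9  11. ]
M top plate [539.8  47.5] [ 79.3 110.8] 86.64
   wheel 140 [617.8  41.3] [25.  71.1] 85.14 0.1421 mean [0.6161 0.0415 0.128 ]
   cup 75 [513.8  47.1] [49.4 46.5] [514.   48.1  11. ]
M side plate [567.5  28.5] [110.5 172. ] 84.13
   wheel 166 [619.   38.6] [27.9 68.1] 77.42 0.1369 mean [0.6138 0.035  0.1243]
   cup 50 [521.9  57.2] [51.9 49.2] [521.4  56.3  11. ]
R top plate [ 515.6 -158.8] [111.8  78.7] 10.31
   wheel 147 [ 592.7 -143.5] [69.7 25.2] 10.48 0.1397 mean [ 0.5904 -0.1429  0.1276]
   cup 115 [ 481.1 -163.9] [48.5 66.7] [ 488.8 -166.9   11. ]
R side plate [ 536.5 -159.1] [135.   84.3] 10.59
   wheel 204 [ 592.7 -146.3] [68.  26.9] 12.79 0.1369 mean [ 0.5862 -0.1517  0.1247]
   cup 31 [ 493.8 -161. ] [47.  49.7] [ 497.3 -162.8   11. ]
```

```bash
cat >> h.py <<'E'
def goal(xyz,yaw,st=None):
    """tool-frame shift mm & turn deg to reach world xyz (m), tool down with tool y at world angle yaw(deg, mod 180 choose nearest)"""
    st=st or bot.read_state(); R0=R.from_rotvec(st['tcp_rot'])
    best=None
    for k in(0,180):
        a=np.radians(yaw+k); y=np.array([np.cos(a),np.sin(a),0]); z=np.array([0,0,-1.]); x=np.cross(y,z)
        t=(R0.inv()*R.from_matrix(np.stack([x,y,z],1))).as_rotvec(degrees=True)
        if best is None or np.linalg.norm(t)<np.linalg.norm(best): best=t
    s=R0.inv().apply(np.array(xyz)-st['tool_pos'])*1000
    return s.round(1),best.round(2)
E
python3 - <<'E'
from h import *
st=bot.read_state(); print(R.from_rotvec(st['tcp_rot']).as_matrix().round(3))
p=cloud('top',np.load('top0.npy'))
q=p[120:270,0:100].reshape(-1,3); q=q[(q[:,2]>.1)&(q[:,0]>0.2)]; print('printer',q.min(0),q.max(0),np.percentile(q,[1,99],axis=0))
for w,y in(((.25,.40,.23),90),((.5953,.2304,.23),79)): print(goal(w,y,st))
E
```

```text
[[-0.965  0.262 -0.001]
 [ 0.262  0.965 -0.002]
 [ 0.    -0.002 -1.   ]]
printer [ 2.66953000e-01 -7.03413019e-05  1.00025456e-01] [0.70497976 0.70740382 1.63850707] [[0.29431754 0.52035661 0.1105586 ]
 [0.6822552  0.69411781 0.37191212]]
(array([-136.6, -222.8,    0.5]), array([ -0.12,  -0.02, -15.17]))
(array([-514.3, -296.1,    0.7]), array([-0.12, -0.01, -4.17]))
```

Call:
arm_command --targets "-137 -223 0 0 0 -4.2 1; -137 -223 0 0 0 -4.2 1; -137 -223 0 0 0 -4.2 1; -137 -223 0 0 0 -4.2 1; -137 -223 0 0 0 -4.2 1; -137 -223 0 0 0 -4.2 1; -514 -296 0 0 0 -4.2 1; -514 -296 0 0 0 -4.2 1; -514 -296 0 0 0 -4.2 1; -514 -296 0 0 0 -4.2 1" --newtons 80

```text
time: 0.93
tool_pos: [0.3962, 0.3334, 0.2313]
tcp_rot: [0.3, 3.127, 0.0]
wrist_force: [-0.6, 1.5, -0.2]
width: 1.003
```

```bash
python3 - <<'E'
from h import *
s=bot.read_state();print(s['time'],s['tool_pos'],goal((.5953,.2304,.23),79),s['wrist_force'])
E
```

```text
0.9333 [0.39622522 0.33340275 0.23127201] (array([-215. ,  -63.3,    1.3]), array([0.02, 0.01, 0.04])) [-0.59044577  1.50340859 -0.22543259]
```

Call:
arm_command --targets "-215 -63 0 0 0 0 1; -215 -63 0 0 0 0 1; -215 -63 0 0 0 0 1; -215 -63 0 0 0 0 1; -215 -63 0 0 0 0 1; -215 -63 0 0 0 0 1; -215 -63 0 0 0 0 1; -215 -63 0 0 0 0 1"

```text
time: 1.6
tool_pos: [0.5941, 0.2316, 0.2303]
tcp_rot: [-0.303, -3.125, 0.001]
wrist_force: [-0.2, 0.5, -0.4]
width: 0.998
```

```bash
python3 - <<'E'
from h import *
s=bot.read_state();print(s['time'],s['tool_pos'],goal((.5953,.2304,.105),79),s['wrist_force'])
n='side'; im,d=bot.read_camera(n); cv2.imwrite('pics/s1.png',cv2.resize(im[90:250,150:350],None,fx=3,fy=3))
E
```

```text
1.6 [0.59408615 0.23162882 0.23028371] (array([ -1.7,  -0.9, 125.3]), array([-0.03, -0.13, -0.08])) [-0.21140879  0.54862831 -0.38587367]
```

View pics/s1.png

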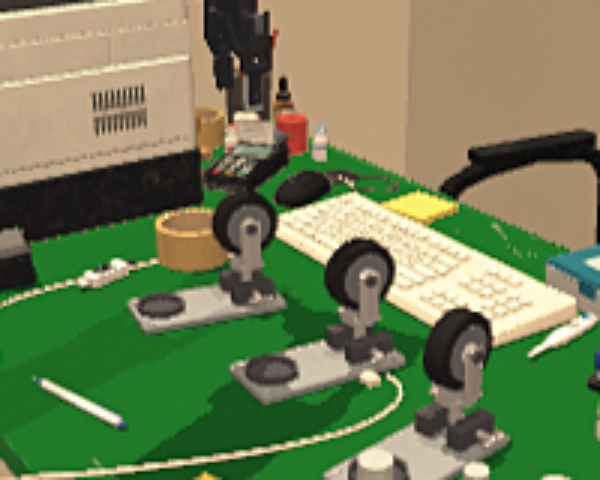

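The open gripper (crop px ~245,90) hangs directly over the left wheel (245,225), and the tape roll is low enough to clear. I'll descend so the fingers straddle the wheel.

Call:
arm_command --targets "0 0 40 0 0 0 1; 0 0 80 0 0 0 1; 0 0 110 0 0 0 1; 0 0 125 0 0 0 1; 0 0 125 0 0 0 1; 0 0 125 0 0 0 1"

```text
time: 2.15
tool_pos: [0.592, 0.2331, 0.1055]
tcp_rot: [-0.297, -3.125, 0.001]
wrist_force: [0.1, -1.0, 0.9]
width: 0.996
```

```bash
python3 - <<'E'
from h import *
s=bot.read_state();print(s['time'],s['tool_pos'],goal((.5953,.2304,.105),79),s['wrist_force'])
n='side'; im,d=bot.read_camera(n); cv2.imwrite('pics/s2.png',cv2.resize(im[90:250,150:350],None,fx=3,fy=3))
E
```

```text
2.15 [0.59203732 0.23305214 0.10548049] (array([-3.7, -2. ,  0.5]), array([-0.07, -0.15,  0.13])) [ 0.09970965 -0.96932249  0.94573996]
```

View pics/s2.png

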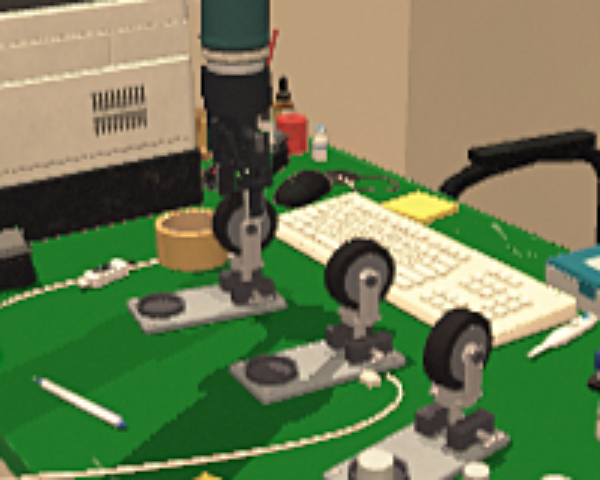

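Call:
arm_command --targets "0 10 0 0 0 0 1; 0 18 0 0 0 0 1; 0 23 0 0 0 0 1; 0 23 0 0 0 0 1; 0 23 0 0 0 0 1; 0 23 0 0 0 0 1"

```text
time: 2.7
tool_pos: [0.5987, 0.2549, 0.1065]
tcp_rot: [0.3, 3.127, -0.0]
wrist_force: [0.1, -0.7, -1.0]
width: 1.003
```

Call:
arm_command --targets "0 0.5 0 0 0 0 1; 0 1 0 0 0 0 1; 0 1.5 0 0 0 0 1; 0 2 0 0 0 0 1"

```text
time: 3.03
tool_pos: [0.599, 0.2565, 0.1061]
tcp_rot: [-0.301, -3.127, 0.0]
wrist_force: [0.8, 0.8, -0.5]
width: 1.0
```

Call:
arm_command --targets "0 0.5 0 0 0 0 1; 0 1 0 0 0 0 1; 0 1.5 0 0 0 0 1"

```text
time: 3.28
tool_pos: [0.5993, 0.2582, 0.1062]
tcp_rot: [-0.3, -3.127, 0.0]
wrist_force: [0.4, 0.4, 0.6]
width: 0.995
```

Call:
arm_command --targets "0 0.5 0 0 0 0 1; 0 1 0 0 0 0 1; 0 1 0 0 0 0 1"

```text
time: 3.53
tool_pos: [0.5995, 0.2593, 0.1063]
tcp_rot: [0.3, 3.127, 0.0]
wrist_force: [0.5, -0.1, 0.9]
width: 0.999
```

Call:
arm_command --targets "0 0.5 0 0 0 0 1; 0 1 0 0 0 0 1; 0 1 0 0 0 0 1"

```text
time: 3.78
tool_pos: [0.5997, 0.2603, 0.1063]
tcp_rot: [0.3, 3.127, 0.0]
wrist_force: [0.3, 0.5, 0.7]
width: 0.999
```

Call:
arm_command --targets "0 0.5 0 0 0 0 1; 0 1 0 0 0 0 1; 0 1 0 0 0 0 1"

```text
time: 4.03
tool_pos: [0.5999, 0.2612, 0.1063]
tcp_rot: [0.3, 3.127, 0.0]
wrist_force: [-0.0, 0.0, -0.2]
width: 0.997
```

Call:
arm_command --targets "0 0.5 0 0 0 0 1; 0 1 0 0 0 0 1; 0 1 0 0 0 0 1"

```text
time: 4.28
tool_pos: [0.6001, 0.2622, 0.1063]
tcp_rot: [0.3, 3.127, 0.0]
wrist_force: [-0.6, -0.1, -0.3]
width: 0.998
```

Call:
arm_command --targets "0 0.5 0 0 0 0 1; 0 1 0 0 0 0 1; 0 1 0 0 0 0 1"

```text
time: 4.53
tool_pos: [0.6003, 0.2632, 0.1063]
tcp_rot: [0.3, 3.127, 0.0]
wrist_force: [0.5, 0.0, -0.4]
width: 0.998
```

Call:
arm_command --targets "0 0.5 0 0 0 0 1; 0 1 0 0 0 0 1; 0 1 0 0 0 0 1"

```text
time: 4.78
tool_pos: [0.6004, 0.2641, 0.1063]
tcp_rot: [-0.3, -3.127, 0.0]
wrist_force: [-0.2, 0.2, 0.2]
width: 1.002
```

```bash
python3 - <<'E'
from h import *
n='side'; im,d=bot.read_camera(n); cv2.imwrite('pics/s3.png',cv2.resize(im[130:200,200:270],None,fx=8,fy=8,interpolation=cv2.INTER_CUBIC))
n='top'; im,d=bot.read_camera(n); cv2.imwrite('pics/t3.png',cv2.resize(im[145:235,140:220],None,fx=6,fy=6,interpolation=cv2.INTER_CUBIC))
E
```

```text
(no output)
```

View pics/s3.png

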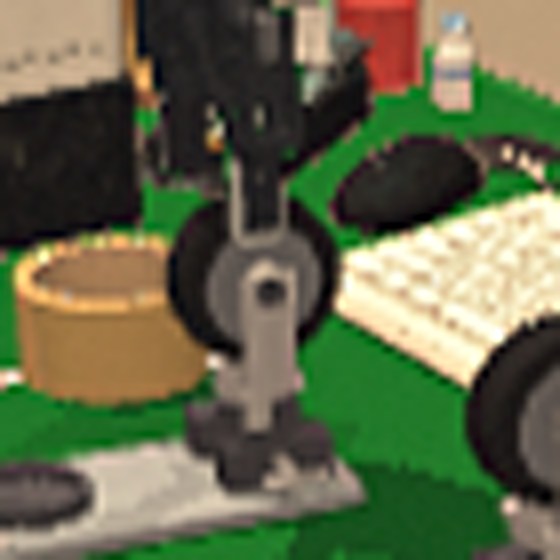

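The right finger is beside the wheel's upper half, but the force still shows no contact, so I'll continue.

Call:
arm_command --targets "0 0.5 0 0 0 0 1; 0 1 0 0 0 0 1; 0 1 0 0 0 0 1"

```text
time: 5.13
tool_pos: [0.6006, 0.2648, 0.1064]
tcp_rot: [-0.3, -3.127, 0.001]
wrist_force: [-0.3, -1.8, 1.8]
width: 0.999
```

Call:
arm_command --targets "0 0.5 0 0 0 0 1; 0 1 0 0 0 0 1; 0 1 0 0 0 0 1"

```text
time: 5.38
tool_pos: [0.6009, 0.2659, 0.1065]
tcp_rot: [0.3, 3.127, -0.0]
wrist_force: [-0.6, -2.4, 1.3]
width: 0.998
```

Call:
arm_command --targets "0 0.5 0 0 0 0 1; 0 1 0 0 0 0 1; 0 1 0 0 0 0 1"

```text
time: 5.63
tool_pos: [0.6012, 0.2671, 0.1065]
tcp_rot: [0.3, 3.127, 0.0]
wrist_force: [-0.8, -2.1, 2.6]
width: 1.001
```

View pics/t3.png

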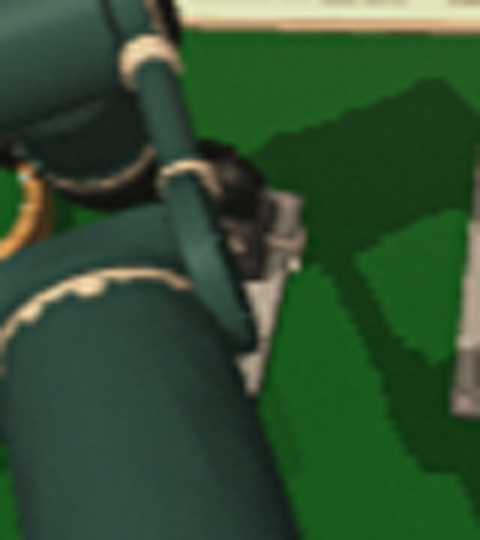

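Call:
arm_command --targets "0 0.5 0 0 0 0 1; 0 1 0 0 0 0 1; 0 1 0 0 0 0 1"

```text
time: 5.88
tool_pos: [0.6014, 0.2681, 0.1065]
tcp_rot: [0.3, 3.127, 0.0]
wrist_force: [-0.5, -2.7, 3.8]
width: 0.998
```

Call:
arm_command --targets "0 0.5 0 0 0 0 1; 0 1 0 0 0 0 1; 0 1 0 0 0 0 1"

```text
time: 6.13
tool_pos: [0.6015, 0.2687, 0.1064]
tcp_rot: [0.3, 3.127, -0.001]
wrist_force: [-0.4, -4.1, 4.0]
width: 1.003
```

Call:
arm_command --targets "0 0.5 0 0 0 0 1; 0 0.5 0 0 0 0 1; 0 0.5 0 0 0 0 1"

```text
time: 6.38
tool_pos: [0.6016, 0.2691, 0.1065]
tcp_rot: [0.3, 3.127, -0.001]
wrist_force: [-1.5, -5.2, 5.6]
width: 1.0
```

Call:
arm_command --targets "0 0.5 0 0 0 0 1; 0 0.5 0 0 0 0 1; 0 0.5 0 0 0 0 1; 0 0.5 0 0 0 0 1; 0 0.5 0 0 0 0 1; 0 0.5 0 0 0 0 1"

```text
time: 6.88
tool_pos: [0.6016, 0.2693, 0.1065]
tcp_rot: [-0.3, -3.127, 0.002]
wrist_force: [-0.7, -5.5, 4.8]
width: 1.005
```

Call:
arm_command --targets "0 0.4 0 0 0 0 1; 0 0.4 0 0 0 0 1; 0 0.4 0 0 0 0 1; 0 0.4 0 0 0 0 1; 0 0.4 0 0 0 0 1; 0 0.4 0 0 0 0 1; 0 0.4 0 0 0 0 1; 0 0.4 0 0 0 0 1"

```text
time: 7.55
tool_pos: [0.6016, 0.2695, 0.1064]
tcp_rot: [-0.3, -3.127, 0.002]
wrist_force: [-1.7, -6.3, 5.2]
width: 0.997
```

```bash
python3 - <<'E'
from h import *
print(bot.read_state()['wrist_force'])
n='side'; im,d=bot.read_camera(n); cv2.imwrite('pics/s4.png',cv2.resize(im[130:200,200:270],None,fx=8,fy=8,interpolation=cv2.INTER_CUBIC))
E
```

```text
[-1.70597805 -6.30645921  5.18669174]
```

View pics/s4.png

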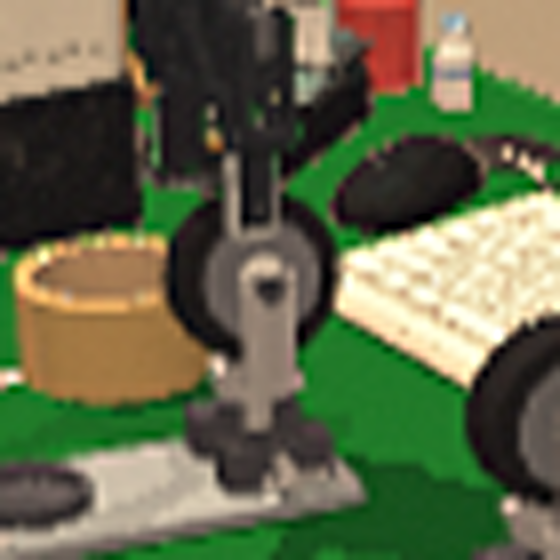

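Left side came up firm at 6.5 N after about 4 mm of easy travel, and was held there. Now the right side.

Call:
arm_command --targets "0 -10 0 0 0 0 1; 0 -25 0 0 0 0 1; 0 -40 0 0 0 0 1; 0 -47 0 0 0 0 1; 0 -50 0 0 0 0 1; 0 -50 0 0 0 0 1; 0 -50 0 0 0 0 1"

```text
time: 8.18
tool_pos: [0.5923, 0.2211, 0.1064]
tcp_rot: [0.302, 3.127, 0.001]
wrist_force: [0.5, 0.5, 0.2]
width: 0.998
```

Call:
arm_command --targets "0 -1 0 0 0 0 1; 0 -2 0 0 0 0 1; 0 -2 0 0 0 0 1"

```text
time: 8.43
tool_pos: [0.5918, 0.2196, 0.1063]
tcp_rot: [0.3, 3.127, 0.0]
wrist_force: [0.9, 0.6, -0.7]
width: 1.004
```

Call:
arm_command --targets "0 -1 0 0 0 0 1; 0 -2 0 0 0 0 1; 0 -2 0 0 0 0 1"

```text
time: 8.68
tool_pos: [0.5913, 0.2174, 0.1062]
tcp_rot: [-0.3, -3.127, 0.0]
wrist_force: [-0.4, 0.4, 0.7]
width: 1.0
```

Call:
arm_command --targets "0 -0.5 0 0 0 0 1; 0 -1 0 0 0 0 1; 0 -1 0 0 0 0 1"

```text
time: 8.93
tool_pos: [0.5912, 0.2163, 0.1063]
tcp_rot: [0.3, 3.127, -0.0]
wrist_force: [-0.3, 0.1, -0.0]
width: 1.002
```

Call:
arm_command --targets "0 -1 0 0 0 0 1; 0 -2 0 0 0 0 1; 0 -2 0 0 0 0 1"

```text
time: 9.18
tool_pos: [0.5908, 0.2142, 0.1063]
tcp_rot: [-0.301, -3.127, 0.0]
wrist_force: [-0.6, 0.6, 0.3]
width: 0.997
```

Call:
arm_command --targets "0 -1 0 0 0 0 1; 0 -2 0 0 0 0 1; 0 -2 0 0 0 0 1"

```text
time: 9.43
tool_pos: [0.5904, 0.2123, 0.1063]
tcp_rot: [-0.3, -3.127, 0.0]
wrist_force: [0.6, -0.3, 0.0]
width: 1.0
```

Call:
arm_command --targets "0 -0.5 0 0 0 0 1; 0 -1 0 0 0 0 1; 0 -1 0 0 0 0 1"

```text
time: 9.68
tool_pos: [0.5902, 0.2114, 0.1063]
tcp_rot: [-0.3, -3.127, 0.0]
wrist_force: [0.5, -0.1, -0.2]
width: 1.0
```

Call:
arm_command --targets "0 -0.5 0 0 0 0 1; 0 -1 0 0 0 0 1; 0 -1 0 0 0 0 1"

```text
time: 9.93
tool_pos: [0.59, 0.2104, 0.1063]
tcp_rot: [-0.3, -3.127, 0.0]
wrist_force: [-0.4, -0.0, 0.2]
width: 1.001
```

Call:
arm_command --targets "0 -0.5 0 0 0 0 1; 0 -1 0 0 0 0 1; 0 -1 0 0 0 0 1"

```text
time: 10.18
tool_pos: [0.5899, 0.2095, 0.1063]
tcp_rot: [0.3, 3.127, 0.0]
wrist_force: [0.5, -0.5, 0.2]
width: 1.005
```

Call:
arm_command --targets "0 -0.5 0 0 0 0 1; 0 -1 0 0 0 0 1; 0 -1 0 0 0 0 1"

```text
time: 10.43
tool_pos: [0.5898, 0.2087, 0.1065]
tcp_rot: [0.3, 3.127, 0.001]
wrist_force: [-1.1, 1.2, 0.0]
width: 1.0
```

Call:
arm_command --targets "0 -0.5 0 0 0 0 1; 0 -1 0 0 0 0 1; 0 -1 0 0 0 0 1"

```text
time: 10.68
tool_pos: [0.5897, 0.2076, 0.1065]
tcp_rot: [0.3, 3.127, 0.001]
wrist_force: [-0.2, 1.0, 2.1]
width: 1.0
```

Call:
arm_command --targets "0 -0.5 0 0 0 0 1; 0 -1 0 0 0 0 1; 0 -1 0 0 0 0 1"

```text
time: 10.93
tool_pos: [0.5894, 0.2065, 0.1064]
tcp_rot: [0.3, 3.127, 0.0]
wrist_force: [0.9, 1.6, 1.6]
width: 0.997
```

Call:
arm_command --targets "0 -0.5 0 0 0 0 1; 0 -1 0 0 0 0 1; 0 -1 0 0 0 0 1"

```text
time: 11.18
tool_pos: [0.5891, 0.2054, 0.1063]
tcp_rot: [0.3, 3.127, -0.0]
wrist_force: [0.5, 1.7, -0.2]
width: 1.001
```

Call:
arm_command --targets "0 -0.5 0 0 0 0 1; 0 -1 0 0 0 0 1; 0 -1 0 0 0 0 1"

```text
time: 11.43
tool_pos: [0.5889, 0.2044, 0.1062]
tcp_rot: [-0.3, -3.127, 0.0]
wrist_force: [0.9, 0.8, 0.3]
width: 0.999
```

Call:
arm_command --targets "0 -0.5 0 0 0 0 1; 0 -1 0 0 0 0 1; 0 -1 0 0 0 0 1"

```text
time: 11.68
tool_pos: [0.5887, 0.2036, 0.1062]
tcp_rot: [-0.3, -3.127, -0.0]
wrist_force: [0.4, 0.8, 0.6]
width: 1.0
```

Call:
arm_command --targets "0 -0.5 0 0 0 0 1; 0 -1 0 0 0 0 1; 0 -1 0 0 0 0 1"

```text
time: 11.93
tool_pos: [0.5886, 0.2029, 0.1065]
tcp_rot: [0.3, 3.127, 0.001]
wrist_force: [-0.6, 2.9, 2.6]
width: 1.003
```

Call:
arm_command --targets "0 -0.5 0 0 0 0 1; 0 -0.7 0 0 0 0 1; 0 -0.7 0 0 0 0 1"

```text
time: 12.18
tool_pos: [0.5885, 0.2021, 0.1065]
tcp_rot: [0.3, 3.127, 0.0]
wrist_force: [0.8, 2.8, 1.7]
width: 0.999
```

Call:
arm_command --targets "0 -0.5 0 0 0 0 1; 0 -0.7 0 0 0 0 1; 0 -0.7 0 0 0 0 1"

```text
time: 12.43
tool_pos: [0.5885, 0.2013, 0.1065]
tcp_rot: [0.3, 3.127, 0.0]
wrist_force: [0.6, 1.8, 2.5]
width: 1.002
```

Call:
arm_command --targets "0 -0.5 0 0 0 0 1; 0 -0.7 0 0 0 0 1; 0 -0.7 0 0 0 0 1"

```text
time: 12.68
tool_pos: [0.5883, 0.2006, 0.1065]
tcp_rot: [0.3, 3.127, 0.0]
wrist_force: [0.3, 2.4, 2.9]
width: 0.994
```

Call:
arm_command --targets "0 -0.5 0 0 0 0 1; 0 -0.7 0 0 0 0 1; 0 -0.7 0 0 0 0 1"

```text
time: 12.93
tool_pos: [0.5881, 0.1999, 0.1064]
tcp_rot: [0.3, 3.127, 0.0]
wrist_force: [0.3, 2.0, 3.5]
width: 0.999
```

Call:
arm_command --targets "0 -0.5 0 0 0 0 1; 0 -0.7 0 0 0 0 1; 0 -0.7 0 0 0 0 1"

```text
time: 13.18
tool_pos: [0.5881, 0.1994, 0.1064]
tcp_rot: [0.3, 3.127, 0.001]
wrist_force: [1.6, 3.0, 3.5]
width: 1.003
```

Call:
arm_command --targets "0 -0.5 0 0 0 0 1; 0 -0.5 0 0 0 0 1; 0 -0.5 0 0 0 0 1"

```text
time: 13.43
tool_pos: [0.588, 0.199, 0.1064]
tcp_rot: [0.3, 3.127, 0.001]
wrist_force: [1.5, 4.5, 3.0]
width: 1.002
```

Call:
arm_command --targets "0 -0.5 0 0 0 0 1; 0 -0.5 0 0 0 0 1; 0 -0.5 0 0 0 0 1"

```text
time: 13.68
tool_pos: [0.5879, 0.1987, 0.1065]
tcp_rot: [0.3, 3.127, 0.001]
wrist_force: [2.1, 5.2, 3.4]
width: 0.996
```

Call:
arm_command --targets "0 -0.4 0 0 0 0 1; 0 -0.4 0 0 0 0 1; 0 -0.4 0 0 0 0 1"

```text
time: 13.93
tool_pos: [0.5879, 0.1985, 0.1065]
tcp_rot: [0.3, 3.127, 0.002]
wrist_force: [1.1, 6.1, 2.4]
width: 1.001
```

Call:
arm_command --targets "0 -0.2 0 0 0 0 1; 0 -0.2 0 0 0 0 1; 0 -0.2 0 0 0 0 1; 0 -0.2 0 0 0 0 1; 0 -0.2 0 0 0 0 1; 0 -0.2 0 0 0 0 1; 0 -0.2 0 0 0 0 1; 0 -0.2 0 0 0 0 1"

```text
time: 14.6
tool_pos: [0.5879, 0.1984, 0.1065]
tcp_rot: [0.3, 3.127, 0.002]
wrist_force: [1.7, 5.7, 2.9]
width: 1.003
```

Call:
arm_command --targets "0 6 0 0 0 0 1; 0 18 0 0 0 0 1; 0 27 0 0 0 0 1; 0 30 0 0 0 0 1; 0 30 0 0 0 0 1; 0 30 -40 0 0 0 1; 0 30 -80 0 0 0 1; 0 30 -120 0 0 0 1; 0 30 -130 0 0 0 1"

```text
time: 15.35
tool_pos: [0.5966, 0.228, 0.2443]
tcp_rot: [0.299, 3.117, 0.006]
wrist_force: [1.7, 0.3, 1.3]
width: 0.999
```

```bash
python3 - <<'E'
from h import *
s=bot.read_state(); print(s['time'],s['tool_pos'],s['wrist_force'],s['q'])
# via: over gap to marker
print('to marker 0.25', goal((.460,-.324,.25),90))
E
```

```text
15.35 [0.5966131  0.22795163 0.24430296] [1.73208086 0.30875177 1.30008332] [ 3.26299313e-01  1.81365032e-01  1.67974847e+00 -6.45905448e-04
  1.26971051e+00 -1.05300288e+00]
to marker 0.25 (array([  29.1, -567.8,   -8.7]), array([  0.22,   0.58, -10.96]))
```

```bash
python3 - <<'E'
from h import *
print(goal((.619,.0425,.23),86.6))
E
```

```text
(array([ -57.1, -177.9,   14. ]), array([ 0.24,  0.57, -7.56]))
```

Call:
arm_command --targets "-57 -178 14 0.2 0.6 -7.6 1; -57 -178 14 0.2 0.6 -7.6 1; -57 -178 14 0.2 0.6 -7.6 1; -57 -178 14 0.2 0.6 -7.6 1; -57 -178 14 0.2 0.6 -7.6 1; -57 -178 14 0.2 0.6 -7.6 1; -57 -178 14 0.2 0.6 -7.6 1"

```text
time: 15.93
tool_pos: [0.615, 0.0399, 0.2217]
tcp_rot: [-0.097, -3.128, 0.004]
wrist_force: [-0.2, 0.0, -0.6]
width: 1.002
```

```bash
python3 - <<'E'
from h import *
s=bot.read_state(); print(s['time'],s['tool_pos'],s['wrist_force'])
print(goal((.619,.0425,.1065),86.6))
for n,(r0,r1,c0,c1) in dict(side=(130,200,200,270),top=(145,235,140,220)).items():
    im,d=bot.read_camera(n); o=cv2.imread(f'pics/{n}0.png'); cv2.imwrite(f'pics/{n}5f.png',im);np.save(f'{n}5.npy',d)
    a=np.hstack([o[r0:r1,c0:c1],im[r0:r1,c0:c1]]); cv2.imwrite(f'pics/{n}5.png',cv2.resize(a,None,fx=5,fy=5,interpolation=cv2.INTER_CUBIC))
    for D in(np.load(f'{n}0.npy'),d):
        p=cloud(n,D); 
        yy=-(p[...,0]-.5953)*np.sin(np.radians(-11))+(p[...,1]-.2304)*np.cos(np.radians(-11)); xx=(p[...,0]-.5953)*np.cos(np.radians(-11))+(p[...,1]-.2304)*np.sin(np.radians(-11))
        for lo in(.115,.122,.129):
            m=(abs(xx)<.02)&(abs(yy)<.035)&(p[...,2]>lo)&(p[...,2]<lo+.007); print(n,lo,m.sum(),yy[m].mean().round(4),np.percentile(yy[m],[5,95]).round(4))
E
```

```text
15.9333 [0.61501085 0.03987928 0.22168638] [-0.2030195   0.03202954 -0.56024916]
(array([ -5.2,   3.2, 115.1]), array([-0.17, -0.68, -0.14]))
side 0.115 19 -0.01 [-0.0127 -0.0073]
side 0.122 27 -0.0085 [-0.0132  0.0028]
side 0.129 33 -0.003 [-0.0115  0.009 ]
side 0.115 22 -0.0125 [-0.0157 -0.0084]
side 0.122 25 -0.0115 [-0.0155 -0.0013]
side 0.129 40 -0.006 [-0.0169  0.0062]
top 0.115 6 -0.006 [-0.011   0.0047]
top 0.122 21 -0.0016 [-0.0108  0.0125]
top 0.129 48 0.0012 [-0.0088  0.0124]
top 0.115 2 -0.0007 [-0.0123  0.0108]
top 0.122 20 -0.0053 [-0.014   0.0098]
top 0.129 50 -0.0036 [-0.0134  0.0066]
```

View pics/side5.png

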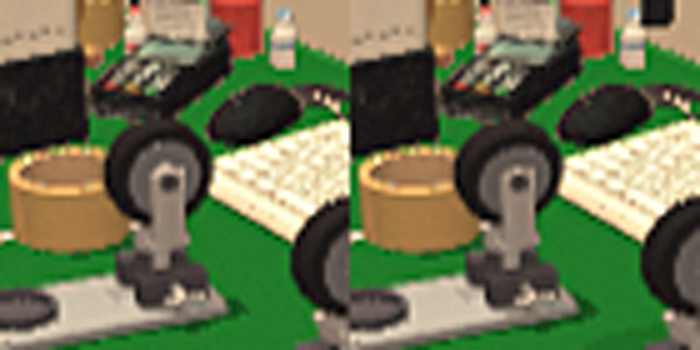

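View pics/top5.png

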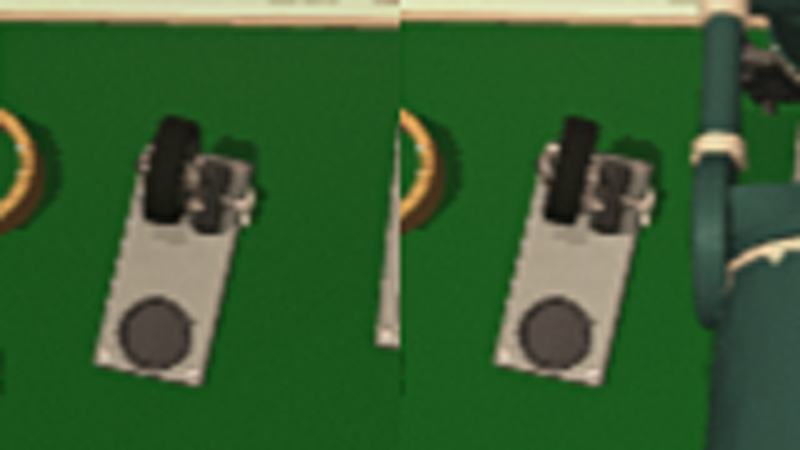

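Compared with before, the left wheel's upper rim has moved about 4.5 mm to the right (top crop 172→575−400=175, and thinner). That is a lean of about 0.13 rad, so the left stand is the worn one. Next I'll locate the marker precisely.

```bash
python3 - <<'E'
from h import *
for n in('top','side'):
  for s in('0','5'):
    p=cloud(n,np.load(f'{n}{s}.npy')); near=np.hypot(p[...,0]-.463,p[...,1]+.320)<.03
    t=near&(p[...,2]>.108)&(p[...,2]<.118); v,u=np.nonzero(t)
    if len(u): X=ray(n,np.stack([u,v],1),.112); print(n,s,'top',len(u),X.mean(0).round(4),((X.max(0)+X.min(0))/2).round(4),np.ptp(X,axis=0).round(4),p[t].mean(0).round(4))
    f=near&(p[...,2]>.004)&(p[...,2]<.014); q=p[f]; print('  foot',len(q),q.mean(0).round(4),((q.max(0)+q.min(0))/2).round(4),np.ptp(q,axis=0).round(3))
    g=near&(p[...,2]>.086)&(p[...,2]<.105); q=p[g]
    if len(q)>5:
        print('  grip',len(q),q.mean(0).round(4), 'circle', end=' ')
        A=np.c_[2*q[:,:2],np.ones(len(q))]; sol=np.linalg.lstsq(A,(q[:,:2]**2).sum(1),rcond=None)[0]; print(sol[:2].round(4),np.sqrt(sol[2]+sol[0]**2+sol[1]**2).round(4))
im=cv2.imread('pics/side5f.png'); cv2.imwrite('pics/mk.png',cv2.resize(im[235:315,260:350],None,fx=6,fy=6,interpolation=cv2.INTER_CUBIC))
print(proj('side',[(.463,-.320,.112),(.463,-.320,.0)]),proj('top',[(.463,-.320,.112),(.463,-.320,.0)]))
print(goal((.463,-.320,.25),90), bot.read_state()['q'])
E
```

```text
top 0 top 23 [ 0.4617 -0.3184  0.112 ] [ 0.4613 -0.3179  0.112 ] [0.0174 0.0173 0.    ] [ 0.4615 -0.3181  0.1131]
  foot 49 [ 0.4588 -0.3158  0.0089] [ 0.4616 -0.3179  0.009 ] [0.051 0.055 0.01 ]
  grip 7 [ 0.4602 -0.3126  0.0976] circle [ 0.4607 -0.3167] 0.0085
top 5 top 24 [ 0.4618 -0.318   0.112 ] [ 0.4613 -0.3179  0.112 ] [0.0174 0.0173 0.    ] [ 0.4618 -0.3179  0.1126]
  foot 46 [ 0.459  -0.3155  0.0091] [ 0.4654 -0.3194  0.0091] [0.052 0.044 0.01 ]
  grip 6 [ 0.458  -0.3126  0.0951] circle [ 0.4596 -0.3147] 0.0062
side 0 top 45 [ 0.4613 -0.3213  0.112 ] [ 0.4621 -0.3212  0.112 ] [0.0205 0.0224 0.    ] [ 0.4619 -0.3207  0.1114]
  foot 95 [ 0.4587 -0.3247  0.0105] [ 0.4633 -0.3197  0.009 ] [0.032 0.031 0.01 ]
  grip 64 [ 0.4588 -0.3241  0.0953] circle [ 0.4628 -0.3198] 0.0085
side 5 top 45 [ 0.4609 -0.3213  0.112 ] [ 0.4617 -0.3212  0.112 ] [0.0213 0.0224 0.    ] [ 0.4616 -0.3206  0.1113]
  foot 94 [ 0.4583 -0.3244  0.0102] [ 0.4629 -0.3205  0.009 ] [0.034 0.034 0.01 ]
  grip 63 [ 0.4586 -0.3241  0.0956] circle [ 0.4628 -0.3199] 0.0086
[[308.53817575 246.83460899]
 [305.94707118 287.9097625 ]] [[333.11674166 219.00729057]
 [326.79331148 222.79154973]]
(array([ 130.8, -370.3,  -25.5]), array([-0.12, -0.65, -3.38])) [ 2.84704366e-02  1.67896313e-01  1.73671733e+00 -1.55629182e-03
  1.24841363e+00 -1.48289077e+00]
```

View pics/mk.png

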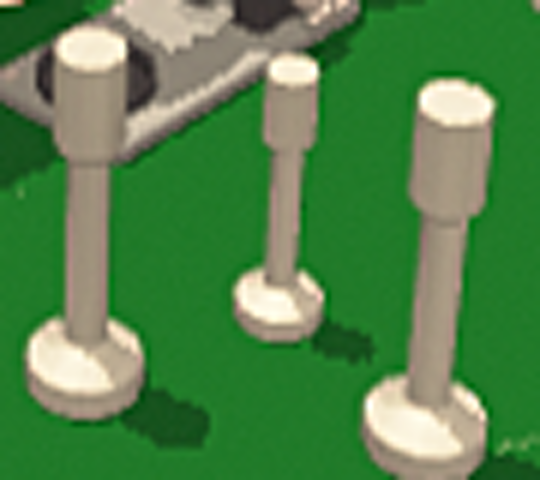

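The crop confirms it: the middle post is clearly the smallest (top at 0.112 m, grip about 20 mm across), centred at (0.462, −0.3195). I'm moving there.

```bash
python3 - <<'E'
from h import *
print(goal((.462,-.3195,.23),79))
E
```

```text
(array([ 131.6, -369.8,   -5.5]), array([-0.18, -0.63,  7.62]))
```

Call:
arm_command --targets "131 -370 -5 -0.2 -0.6 7.6 0.55; 131 -370 -5 -0.2 -0.6 7.6 0.55; 131 -370 -5 -0.2 -0.6 7.6 0.55; 131 -370 -5 -0.2 -0.6 7.6 0.55; 131 -370 -5 -0.2 -0.6 7.6 0.55; 131 -370 -5 -0.2 -0.6 7.6 0.55; 131 -370 -5 -0.2 -0.6 7.6 0.55; 131 -370 -5 -0.2 -0.6 7.6 0.55; 131 -370 -5 -0.2 -0.6 7.6 0.55; 131 -370 -5 -0.2 -0.6 7.6 0.55"

```text
time: 16.87
tool_pos: [0.4618, -0.3229, 0.2303]
tcp_rot: [0.301, 3.127, -0.004]
wrist_force: [-0.2, -0.1, -0.5]
width: 0.547
```

Call:
arm_command --targets "0 0 0 0 0 0 0.55; 0 0 0 0 0 0 0.55; 0 0 0 0 0 0 0.55; 0 0 0 0 0 0 0.55; 0 0 0 0 0 0 0.55"

```text
time: 17.28
tool_pos: [0.4637, -0.3185, 0.2297]
tcp_rot: [-0.296, -3.128, -0.001]
wrist_force: [-0.6, 0.2, 0.9]
width: 0.547
```

```bash
python3 - <<'E'
from h import *
s=bot.read_state(); print(s['time'],s['tool_pos'],s['width'],s['q'])
print(goal((.462,-.3195,.080),79))
im,d=bot.read_camera('side'); cv2.imwrite('pics/s6.png',cv2.resize(im[120:330,230:400],None,fx=2.8,fy=2.8))
E
```

```text
17.2833 [ 0.4636903  -0.3185401   0.22966383] 0.5472328372339924 [-6.46396291e-01  5.31497923e-02  1.84935776e+00  3.32484323e-04
  1.23929260e+00 -2.02832930e+00]
(array([  1.5,  -1.3, 149.7]), array([ 0.02, -0.  ,  0.17]))
```

View pics/s6.png

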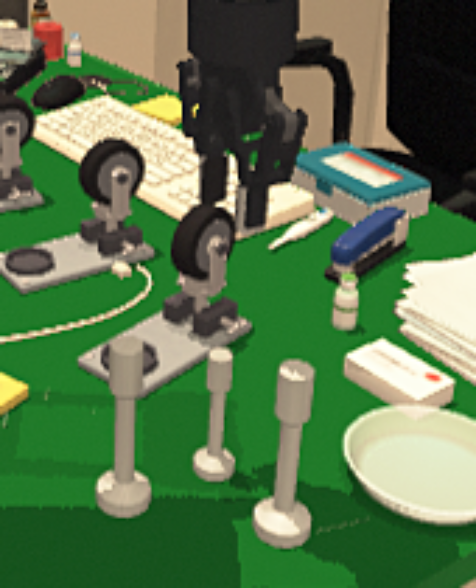

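Call:
arm_command --targets "1.5 -1.3 35 0 0 0 0.55; 1.5 -1.3 70 0 0 0 0.55; 1.5 -1.3 100 0 0 0 0.55; 1.5 -1.3 125 0 0 0 0.55; 1.5 -1.3 142 0 0 0 0.55; 1.5 -1.3 150 0 0 0 0.55; 1.5 -1.3 150 0 0 0 0.55; 1.5 -1.3 150 0 0 0 0.55"

```text
time: 18.0
tool_pos: [0.4617, -0.3209, 0.0801]
tcp_rot: [0.299, 3.127, -0.0]
wrist_force: [0.1, -0.5, 0.4]
width: 0.547
```

```bash
python3 - <<'E'
from h import *
s=bot.read_state(); print(s['time'],s['tool_pos'],s['width'],s['wrist_force'],goal((.462,-.3195,.080),79))
im,d=bot.read_camera('side'); cv2.imwrite('pics/s7.png',cv2.resize(im[200:320,250:360],None,fx=5,fy=5))
E
```

```text
18.0 [ 0.4616844  -0.32090333  0.08008245] 0.5471016552134733 [ 0.0973088  -0.50602608  0.39161216] (array([-0. ,  1.4,  0.1]), array([-0.  ,  0.01,  0.07]))
```

View pics/s7.png

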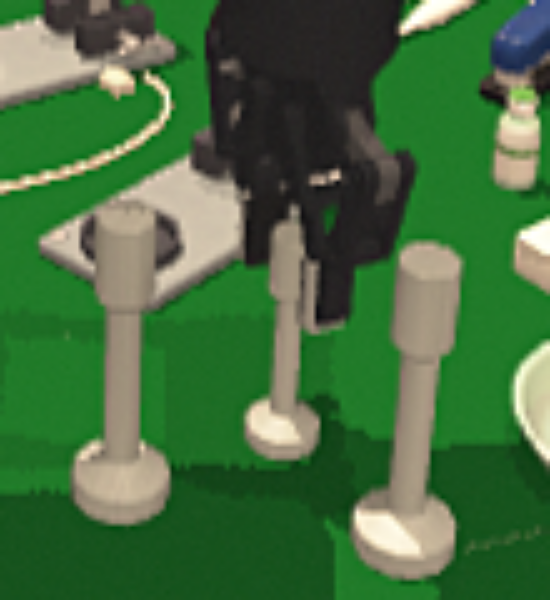

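The grip sits between the two fingers, with the neighbouring posts clear. Closing now.

Call:
arm_command --targets "0 1.4 0 0 0 0 0.55; 0 1.4 0 0 0 0 0.4; 0 1.4 0 0 0 0 0.3; 0 1.4 0 0 0 0 0.25; 0 1.4 0 0 0 0 0.2; 0 1.4 0 0 0 0 0.1; 0 1.4 0 0 0 0 0.1; 0 1.4 0 0 0 0 0.1; 0 1.4 0 0 0 0 0.1" --newtons 40

```text
time: 18.8
tool_pos: [0.4621, -0.3195, 0.0806]
tcp_rot: [0.301, 3.126, 0.001]
wrist_force: [-0.4, 2.8, 7.0]
width: 0.217
```

Call:
arm_command --targets "0 0 -10 0 0 0 0.1; 0 0 -40 0 0 0 0.1; 0 0 -75 0 0 0 0.1; 0 0 -105 0 0 0 0.1; 0 0 -120 0 0 0 0.1; 0 0 -120 0 0 0 0.1"

```text
time: 19.3
tool_pos: [0.4637, -0.3221, 0.2051]
tcp_rot: [0.3, 3.12, -0.009]
wrist_force: [0.3, 0.4, -1.0]
width: 0.223
```

```bash
python3 - <<'E'
from h import *
s=bot.read_state(); print(s['time'],s['tool_pos'],s['width'],s['wrist_force'],goal((.492,.2495,.20),79),s['q'])
im,d=bot.read_camera('side'); cv2.imwrite('pics/s8.png',cv2.resize(im[150:320,250:360],None,fx=4,fy=4))
E
```

```text
19.3 [ 0.46368841 -0.32206651  0.20512472] 0.22277764235612557 [ 0.29024305  0.35418387 -0.98136839] (array([ 81. , 566.5,   1.8]), array([-0.27,  0.45,  0.03])) [-6.50706592e-01  6.82686023e-02  1.87963993e+00 -8.55294509e-04
  1.18447275e+00 -2.02966766e+00]
```

View pics/s8.png

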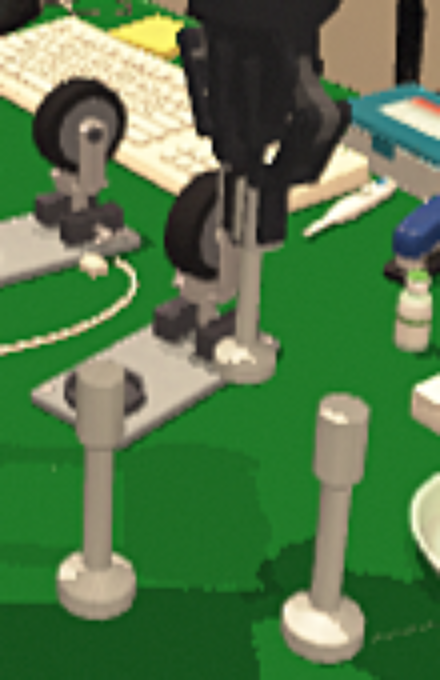

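```bash
python3 - <<'E'
from h import *
for n,(u,v) in dict(top=(171,211),side=(203,192)).items():
    im=cv2.imread(f'pics/{n}0.png'); g=cv2.cvtColor(im,cv2.COLOR_BGR2HSV)
    c=proj(n,(.492,.2495,.011))[0]; print(n,c)
    x0,y0=int(c[0])-25,int(c[1])-25; crop=im[y0:y0+50,x0:x0+50]; big=cv2.resize(crop,None,fx=8,fy=8,interpolation=cv2.INTER_CUBIC)
    hs=cv2.cvtColor(big,cv2.COLOR_BGR2HSV); m=((hs[...,2]<115)&(hs[...,1]<90)).astype(np.uint8)
    cs,_=cv2.findContours(m,cv2.RETR_EXTERNAL,cv2.CHAIN_APPROX_NONE)
    best=min((k for k in cs if cv2.contourArea(k)>2000),key=lambda k:abs(cv2.moments(k)['m10']/cv2.moments(k)['m00']-200)+abs(cv2.moments(k)['m01']/cv2.moments(k)['m00']-200))
    e=cv2.fitEllipse(cv2.convexHull(best)); cv2.ellipse(big,e,(0,0,255),1); cv2.imwrite(f'pics/cup_{n}.png',big)
    uv=(np.array(e[0])+.5)/8-.5+[x0,y0]; print(e,uv,[ray(n,uv,z)[0].round(4) for z in(.011,.019)])
a=np.hstack([cv2.imread('pics/cup_top.png'),cv2.imread('pics/cup_side.png')]);cv2.imwrite('pics/cups.png',a)
E
```

```text
top [170.81298119 211.62109807]
((208.84120178222656, 206.88067626953125), (120.18213653564453, 123.21342468261719), 70.36849975585938) [170.66765022 211.42258453] [array([0.4927, 0.2501, 0.011 ]), array([0.4916, 0.2488, 0.019 ])]
side [202.548525   193.21441839]
((212.16201782226562, 191.13076782226562), (70.00670623779297, 129.25558471679688), 88.19308471679688) [203.08275223 191.45384598] [array([0.5001, 0.2611, 0.011 ]), array([0.4925, 0.2456, 0.019 ])]
```

View pics/cups.png

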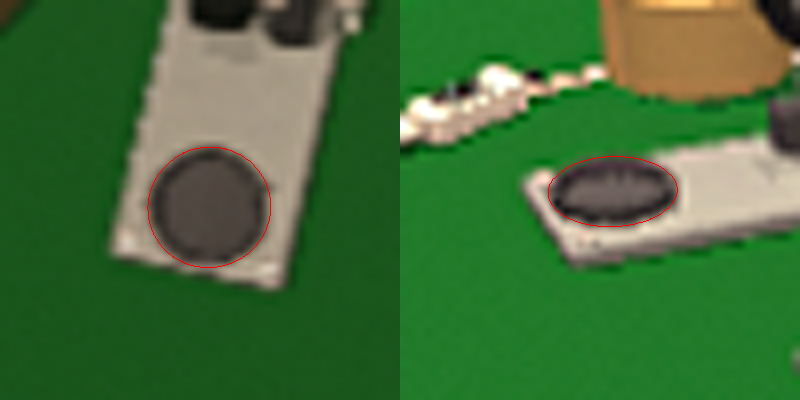

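Call:
arm_command --targets "8 56 0 0 0 0 0.1; 14 96 0 0 0 0 0.1; 20 136 0 0 0 0 0.1; 26 176 0 0 0 0 0.1; 32 216 0 0 0 0 0.1; 38 256 0 0 0 0 0.1; 44 296 0 0 0 0 0.1; 50 336 0 0 0 0 0.1; 56 376 0 0 0 0 0.1; 60 410 0 0 0 0 0.1"

```text
time: 20.18
tool_pos: [0.4783, 0.0959, 0.1971]
tcp_rot: [-0.3, -3.123, 0.002]
wrist_force: [0.1, 0.6, -0.8]
width: 0.218
```

```bash
python3 - <<'E'
from h import *
s=bot.read_state(); print(s['time'],s['tool_pos'],s['width'],goal((.492,.2475,.20),79))
E
```

```text
20.1833 [0.47832532 0.0958687  0.19710819] 0.21787041626769485 (array([ 15.4, 151.5,  -3.1]), array([-0.1 , -0.22,  0.04]))
```

Call:
arm_command --targets "4 38 0 0 0 0 0.1; 8 74 0 0 0 0 0.1; 12 105 0 0 0 0 0.1; 14 128 0 0 0 0 0.1; 15 142 0 0 0 0 0.1; 15 145 0 0 0 0 0.1; 15 145 0 0 0 0 0.1; 15 145 0 0 0 0 0.1; 15 145 0 0 0 0 0.1"

```text
time: 20.93
tool_pos: [0.4932, 0.2378, 0.1992]
tcp_rot: [-0.302, -3.126, 0.002]
wrist_force: [-0.3, 0.0, -1.4]
width: 0.222
```

```bash
python3 - <<'E'
from h import *
s=bot.read_state(); print(s['time'],s['tool_pos'],s['width'],goal((.492,.2475,.125),79),s['wrist_force'],s['q'])
im,d=bot.read_camera('side'); cv2.imwrite('pics/s9.png',cv2.resize(im[110:220,170:280],None,fx=5,fy=5))
np.save('side9.npy',d); p=cloud('side',d)
cx,cy=s['tool_pos'][:2]
for lo,hi in((.03,.09),(.0,.2)):
    for z0 in np.arange(.07,.2,.01):
        m=(np.hypot(p[...,0]-cx,p[...,1]-cy)<.03)&(abs(p[...,2]-z0)<.005)
        if lo==.03 and m.sum()>3: print(z0.round(2),m.sum(),p[m].mean(0).round(4))
E
```

```text
20.9333 [0.49321407 0.23776055 0.19917236] 0.22195706618865715 (array([ 3. ,  9.4, 74.2]), array([-0.07, -0.04, -0.05])) [-0.25437064  0.03389458 -1.42839084] [ 4.04103355e-01  4.72655702e-02  1.91314589e+00 -6.80055884e-04
  1.18247859e+00 -9.73585921e-01]
0.12 16 [0.4888 0.2261 0.1217]
0.13 41 [0.491  0.2289 0.1299]
0.14 11 [0.4933 0.2338 0.1398]
0.15 12 [0.4929 0.234  0.1501]
0.16 11 [0.494  0.2346 0.1596]
0.17 11 [0.4939 0.2338 0.1692]
0.18 10 [0.4932 0.2316 0.1789]
0.19 11 [0.4928 0.2328 0.1899]
```

View pics/s9.png

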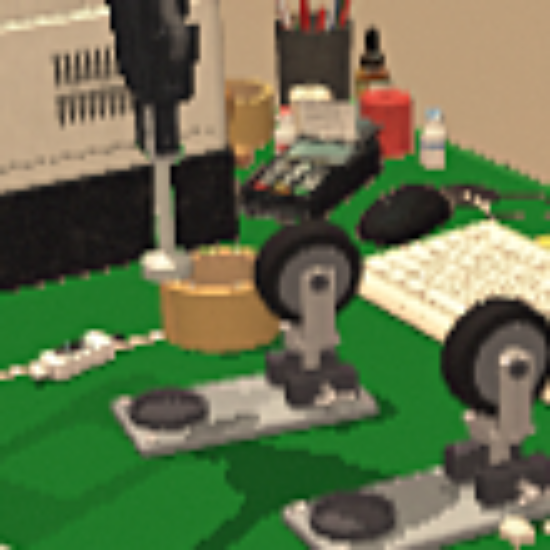

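Call:
arm_command --targets "3 9.4 0 0 0 0 0.1; 3 9.4 20 0 0 0 0.1; 3 9.4 45 0 0 0 0.1; 3 9.4 65 0 0 0 0.1; 3 9.4 74 0 0 0 0.1; 3 9.4 74 0 0 0 0.1; 3 9.4 74 0 0 0 0.1"

```text
time: 21.57
tool_pos: [0.4923, 0.2491, 0.1258]
tcp_rot: [-0.301, -3.127, 0.0]
wrist_force: [0.8, 0.4, -1.1]
width: 0.221
```

```bash
python3 - <<'E'
from h import *
s=bot.read_state(); print(s['time'],s['tool_pos'],s['width'],goal((.492,.2475,.093),79),s['wrist_force'])
im,d=bot.read_camera('side'); cv2.imwrite('pics/s10.png',cv2.resize(im[140:220,170:270],None,fx=6,fy=6,interpolation=cv2.INTER_CUBIC))
E
```

```text
21.5667 [0.49227875 0.24906589 0.12579648] 0.22063882804261203 (array([-0. , -1.6, 32.8]), array([-0.01, -0.03,  0.  ])) [ 0.7917178   0.38685305 -1.06391053]
```

View pics/s10.png

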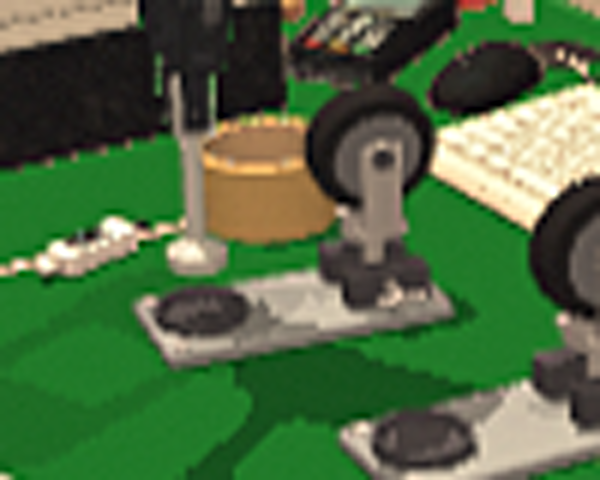

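The foot hangs above the cup (foot px 198,257; cup px 200,312). I'm lowering it.

Call:
arm_command --targets "0 -1.5 10 0 0 0 0.1; 0 -1.5 18 0 0 0 0.1; 0 -1.5 25 0 0 0 0.1; 0 -1.5 29 0 0 0 0.1; 0 -1.5 31 0 0 0 0.1; 0 -1.5 32 0 0 0 0.1; 0 -1.5 32 0 0 0 0.1; 0 -1.5 32 0 0 0 0.1"

```text
time: 22.28
tool_pos: [0.4922, 0.2477, 0.0939]
tcp_rot: [0.3, 3.127, 0.0]
wrist_force: [0.7, 0.7, -1.1]
width: 0.217
```

```bash
python3 - <<'E'
from h import *
s=bot.read_state(); print(s['time'],s['tool_pos'],s['width'],s['wrist_force'])
im,d=bot.read_camera('side'); cv2.imwrite('pics/s11.png',cv2.resize(im[140:220,170:270],None,fx=6,fy=6,interpolation=cv2.INTER_CUBIC))
E
```

```text
22.2833 [0.49216477 0.24774868 0.09385064] 0.21743379944847152 [ 0.65695439  0.68221017 -1.10385746]
```

View pics/s11.png

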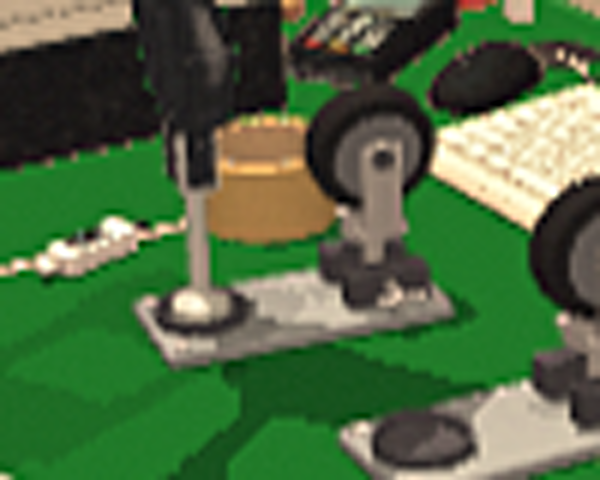

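The foot is inside the cup ring and still about 2 mm above the floor. I'll ease it down until it touches.

Call:
arm_command --targets "0 0 0.5 0 0 0 0.1; 0 0 1 0 0 0 0.1; 0 0 1.5 0 0 0 0.1; 0 0 1.5 0 0 0 0.1"

```text
time: 22.67
tool_pos: [0.492, 0.2477, 0.0922]
tcp_rot: [0.3, 3.127, -0.0]
wrist_force: [0.0, -0.1, -1.8]
width: 0.219
```

Call:
arm_command --targets "0 0 0.5 0 0 0 0.1; 0 0 1 0 0 0 0.1; 0 0 1 0 0 0 0.1"

```text
time: 22.92
tool_pos: [0.4923, 0.2478, 0.0916]
tcp_rot: [0.3, 3.127, 0.0]
wrist_force: [-0.5, -0.0, 2.0]
width: 0.219
```

Call:
arm_command --targets "0 0 0 0 0 0 0.22; 0 0 0 0 0 0 0.25; 0 0 0 0 0 0 0.3; 0 0 0 0 0 0 0.4; 0 0 0 0 0 0 0.5; 0 0 0 0 0 0 0.55; 0 0 0 0 0 0 0.55; 0 0 0 0 0 0 0.55"

```text
time: 23.58
tool_pos: [0.4919, 0.2477, 0.0912]
tcp_rot: [-0.3, -3.127, 0.0]
wrist_force: [0.3, 0.3, -1.2]
width: 0.547
```

Call:
arm_command --targets "0 0 -10 0 0 0 0.55; 0 0 -30 0 0 0 0.55; 0 0 -60 0 0 0 0.55; 0 0 -95 0 0 0 0.55; 0 0 -125 0 0 0 0.55; 0 0 -150 0 0 0 0.55; 0 0 -150 0 0 0 0.55; 0 0 -150 0 0 0 0.55"

```text
time: 24.25
tool_pos: [0.4934, 0.2483, 0.2445]
tcp_rot: [0.3, 3.122, 0.004]
wrist_force: [-0.4, 0.2, -0.1]
width: 0.55
```

```bash
python3 - <<'E'
from h import *
s=bot.read_state(); print(s['time'],s['tool_pos'],s['width'],s['wrist_force'])
im,d=bot.read_camera('side'); cv2.imwrite('pics/s12.png',cv2.resize(im[100:340,150:420],None,fx=2.9,fy=2.5,interpolation=cv2.INTER_CUBIC))
p=cloud('side',d)
for z0 in np.arange(.02,.13,.01):
    m=(np.hypot(p[...,0]-.492,p[...,1]-.2475)<.025)&(abs(p[...,2]-z0)<.005)
    if m.sum()>3: print(z0.round(2),m.sum(),p[m].mean(0).round(4))
yy=-(p[...,0]-.5953)*np.sin(np.radians(-11))+(p[...,1]-.2304)*np.cos(np.radians(-11)); xx=(p[...,0]-.5953)*np.cos(np.radians(-11))+(p[...,1]-.2304)*np.sin(np.radians(-11))
for lo in(.115,.122,.129):
    m=(abs(xx)<.02)&(abs(yy)<.035)&(p[...,2]>lo)&(p[...,2]<lo+.007); print(lo,m.sum(),yy[m].mean().round(4))
E
```

```text
24.25 [0.49343529 0.24834535 0.24450714] 0.5498554213279335 [-0.44776981  0.18735734 -0.08558386]
0.02 55 [0.4873 0.2381 0.0199]
0.03 13 [0.491  0.2416 0.0281]
0.04 8 [0.4922 0.2442 0.0381]
0.05 11 [0.4925 0.2437 0.0494]
0.06 10 [0.4919 0.2435 0.0594]
0.07 13 [0.493  0.2435 0.0699]
0.08 8 [0.4917 0.2443 0.0797]
0.09 8 [0.4906 0.2426 0.0896]
0.1 17 [0.4906 0.2421 0.0993]
0.11 17 [0.4908 0.2416 0.1097]
0.12 23 [0.4923 0.2432 0.1207]
0.115 21 -0.0124
0.122 23 -0.0124
0.129 40 -0.0066
```

View pics/s12.png

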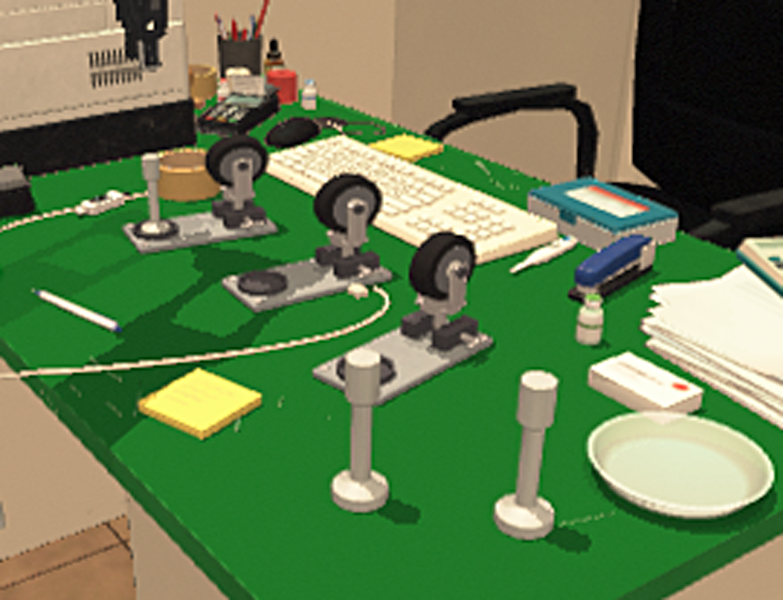

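The marker stands upright in the left stand's cup (crop px 152,195; top at 0.123 m, matching 0.011 + 0.112). The wheel still leans right, the gripper is clear, and nothing else has moved. I'm handing in.

```bash
python3 -c "
from workcell import bot
print(bot.finish_job())"
```

```text
the job is handed in; nothing more can be done
None
```

The worn castor is the one on the left stand, near (0.595, 0.230). Its wheel now leans to the right, and the smallest aluminium post stands upright in the cup in front of it. I handed the job in at about 24 s of the 72 s allowed.

**Rocking:** I pushed the left wheel to the left, then to the right. On each side it moved easily at about 1–3 N, then came up firm. I held it for about a second on the left and half a second on the right. The highest sideways force I read was about 6.5 N.

**Last checks:**
- **Wheel:** its rim sits about 3–5 mm right of its starting place (about 0.13 rad in the top view). The side view reads about the same after the gripper left.
- **Post:** it is vertical to within about 2 mm, with its top at 0.123 m, as expected for a post seated in the cup.
- **Surroundings:** nothing else in the side view appears to have moved, and the robot is touching nothing.

**Not done or in disagreement:**
- **Other wheels not rocked:** the first wheel tested had clear play, and only one of the three is worn, so I did not test the middle and right ones.
- **Cup position:** the two cameras disagreed by about 3 mm on where the cup is, so I aimed between their readings, within the cup's 6 mm clearance.
- **Upward force:** up to about 5 N showed on the finger while pushing left. I took it for rubber friction and did not check it.

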